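Find the full slide box by its weight and put it in the tray

ROBOT

A 6-joint arm with a two-finger parallel gripper is mounted at the origin on a cart in front of the work surface, level with it; the furniture and walls round the work are solid. World frame = base frame: x ahead of the robot, y to its left, z up, the work surface at z = 0. Lengths are in m, angles in rad, forces in N, time in s.
With the tool pointing down it reaches from about 0.35 to 1 m from the base axis. Payload 7.1 kg.
Tool frame: the origin (TCP) lies between the finger pads; the fingertips stand 14 mm ahead of it and the grasp point (between the pads) lies 5 mm behind it; z points along the fingers, y is the direction in which the jaws open and shut (so a half turn about z gives the same grasp; the last joint's range is limited). The gripper opens to 85 mm and grips with 20 to 120 N. Pads are 22 mm wide; open, the fingers measure 114 mm over their backs; the gripper's body (76 mm by 85 mm) begins 54 mm behind the grasp point. The pads swing forward as they close: fully open they stand 13 mm farther back than shut.
Start: joints at [1.168, 0.423, 1.63, -0, 1.089, -0.019], TCP at [0.234, 0.58, 0.245] pointing down, gripper open.
Joint ranges: [-3, 3], [-0.9, 2.11], [0.09, 2.58], [-1.31, 4.45], [0.11, 2.69], [-2.54, 2.54]. Speed limits (rad/s): [2.39, 2.39, 3.01, 3.14, 3.14, 3.14].

INTERFACE

Orientations are given as a rotation vector (axis times angle).
In Python, from rig import robot gives the robot as it stands.
- The arm moves only by the tool send_rows, never from a script. Its argument "steps" is a list of rows, each an object with "linear": the shift along the tool's x, y, z in units of 25 mm (1.0 is 25 mm), a list of three; "dr": the turn, a rotation vector about the tool's x, y, z in units of 0.08 rad (1.0 is 0.08 rad), a list of three; "claw": the opening, from 0 (shut) to 1 (fully open). In form: [{"linear": [x, y, z], "dr": [rx, ry, rz], "claw": claw}, ...]. A call has exactly 10 rows; each row shifts and turns the commanded pose from where the row before left it, along the tool's axes as they then stand; what a row does not reach is not made up. A row lasts 1/12 s, in which the tool goes at most 41.7 mm and 7.16 degrees, less where a joint would pass 70% of its speed; a pose out of reach is approached as far as the arm can. A call with a number of a shift or a turn outside -1 to 1 is refused whole. A call with a gripper value outside its range is refused whole. The fingers move at their own pace and stop on an object; "force" is the grip in N (left out, the last holds). Time passes only in rows, so rows that do not move let the fingers close, or fill a call up. It gives the time, the measured TCP pose, the force and the opening at its end, in the units of the state.
- robot.get_state(): the state, without advancing time (a new reading comes with each control period).
- robot.get_image(name): name is "scene" or "top" or "wrist"; returns a dict with "img" (384x512x3 uint8, red, green, blue), "z_map" (384x512 float32, m along the optical axis (not along the pixel's ray), 0 where there is no reading), "fx", "fy", "cx", "cy" (pixels), "view" (4x4, takes a point from world to camera coordinates). Camera axes: x right, y up, looking along -z (the intrinsics and any distortion apply to the point x, -y, -z); pixel columns grow to the right and rows downward; lengths in m; the calibration is good to about 2 mm. The wrist camera is an equidistant fisheye: a pixel r from the principal point sees the ray r / f radians off the axis. A picture is of the moment at which its call begins.
- robot.job_done(): hands the job in, once; it reports no verdict.
The state is a dict: "t": time; "joint_positions": joint angles; "dq": joint speeds; "effort": joint torques, N m; "eef_pos": TCP position; "ee_rot": TCP orientation; "force": force on the tool from outside, world axes, zero at the start; "ft_torque": the same for the moment, N m; "finger_gap": finger opening in m.
Only numpy, scipy, OpenCV 4.12 (cv2) and the standard library are available. Lean on these libraries where they do the work, as an engineer would, in place of code of your own. Each camera call takes 0.05 s, during which the arm holds its last target.

TASK

Of the three look-alike slide boxes on the desk, one is full of glass slides and two are empty. Find the full one by lifting them, and stand it upright in the empty grey tray at the right; leave the two empty boxes standing upright on the desk about where they were. Set the boxes down, do not let them drop.

Things in the scene. Friction and masses are not known exactly. Their poses are not given: they have to be found in the camera images.
- box_a: one of three look-alike closed slide boxes of plastic: blue lid over a white base, blank paper labels, 84 long (own x) x 34 wide (own y) x 70 mm high (own z). Origin: centre of its underside. The lid covers it from 23 mm up to the top and stays shut. Stiff; it can be gripped across its 34 mm width. Any one of the three may be the full one: the full box weighs 0.3 to 0.45 kg, an empty one less than 0.08 kg.
- box_b: one of three look-alike closed slide boxes of plastic: blue lid over a white base, blank paper labels, 84 long (own x) x 34 wide (own y) x 70 mm high (own z). Origin: centre of its underside. The lid covers it from 23 mm up to the top and stays shut. Stiff; it can be gripped across its 34 mm width. Any one of the three may be the full one: the full box weighs 0.3 to 0.45 kg, an empty one less than 0.08 kg.
- box_c: one of three look-alike closed slide boxes of plastic: blue lid over a white base, blank paper labels, 84 long (own x) x 34 wide (own y) x 70 mm high (own z). Origin: centre of its underside. The lid covers it from 23 mm up to the top and stays shut. Stiff; it can be gripped across its 34 mm width. Any one of the three may be the full one: the full box weighs 0.3 to 0.45 kg, an empty one less than 0.08 kg.
- tray: shallow open tray of pale grey plastic, fixed to the desk, empty, the nearer of the two trays seen. 108 mm (own x) x 219 mm (own y) outside over the rim, inside 94 x 200 mm, rim 22 mm high, floor 2 mm thick. Origin: centre of its underside, at desk height; z up.
Not all that is in view belongs to the job. What is shaped like the box_a but green is not meant. What is shaped like the box_b but yellow is not meant.

How it is judged:
By the outcome, as a careful person would: the job done as asked, in the order asked, and still so for the second after the job is handed in, with the robot touching nothing.
It also fails if it takes over 67 s, if anything falls off the work surface, if the arm or the gripper's body presses on something with over 40 N, if the wrist force passes 120 N, or if a joint passes its speed limit or range.

## Working session

There is one attempt and no reset: what is moved stays moved. The work goes in short steps, Python scripts to look and compute and a tool call to move; the robot and the scene stay as the last step left them, time stands still between calls to the robot, and variables do not carry over. Pictures are saved under pics/ and viewed, and the job is handed in when it is done.

Besides the shell and the picture viewer there is one more tool, called after "Emit:" as name([rows], argument=value, ...), one row to a line, values as JSON. send_rows: Moves the arm, as the interface text tells. Its arguments: {"type":"object","properties":{"steps":{"type":"array","items":{"type":"object","properties":{"linear":{"type":"array","items":{"type":"number"}},"dr":{"type":"array","items":{"type":"number"}},"claw":{"type":"number"}}}},"force":{"type":"number"}},"required":["steps"]}

```bash
mkdir -p pics; ls; python3 - <<'E'
from rig import robot
import cv2,numpy as np
s=robot.get_state();print(s)
for n in("scene","top"):
    d=robot.get_image(n);cv2.imwrite(f"pics/{n}0.png",d["img"][:,:,::-1]);np.savez(f"{n}0.npz",**d);print(n,d["fx"],d["fy"],d["cx"],d["cy"],d["view"].round(3).tolist(),d.keys())
E
```

```text
pics
{'t': 0.0, 'joint_positions': array([ 1.16801217e+00,  4.23847549e-01,  1.63070916e+00,  2.03465866e-05,
        1.08859265e+00, -1.90111674e-02]), 'dq': array([ 1.78545507e-05,  6.24174201e-04,  1.87913289e-03,  8.33183861e-05,
       -7.08709676e-05,  3.87086753e-04]), 'effort': array([ 1.78049577e-03, -5.57386386e+01, -2.81742328e+01,  8.30680438e-05,
        7.37133989e-03,  1.18509524e-05]), 'eef_pos': array([0.23378194, 0.57905404, 0.24453396]), 'ee_rot': array([-5.99085488e-01, -3.08359160e+00,  2.38490668e-03]), 'force': array([-0.0975108 ,  0.55712482, -1.26345778]), 'ft_torque': array([ 0.02089143, -0.00361219, -0.03049494]), 'finger_gap': 0.08558129729924832}
scene 376.1720568473846 376.1720568473846 251.67092475992877 197.3663223328947 [[-0.622, -0.783, -0.013, 0.35], [0.433, -0.358, 0.827, -0.235], [-0.652, 0.509, 0.562, -0.583], [0.0, 0.0, 0.0, 1.0]] dict_keys(['img', 'z_map', 'fx', 'fy', 'cx', 'cy', 'view'])
top 487.7132037340583 487.7132037340583 256.9328758197485 198.71245775268216 [[-0.066, -0.998, -0.004, 0.079], [0.977, -0.066, 0.201, -0.463], [-0.201, 0.009, 0.98, -1.07], [0.0, 0.0, 0.0, 1.0]] dict_keys(['img', 'z_map', 'fx', 'fy', 'cx', 'cy', 'view'])
```

View pics/scene0.png

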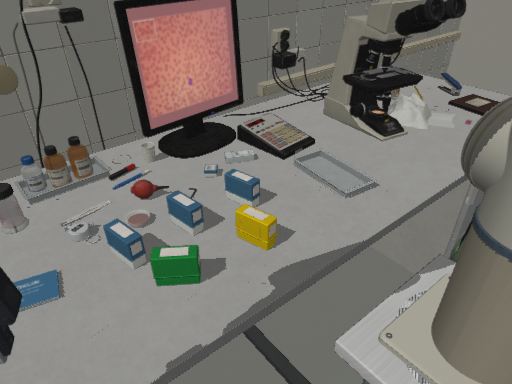

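View pics/top0.png

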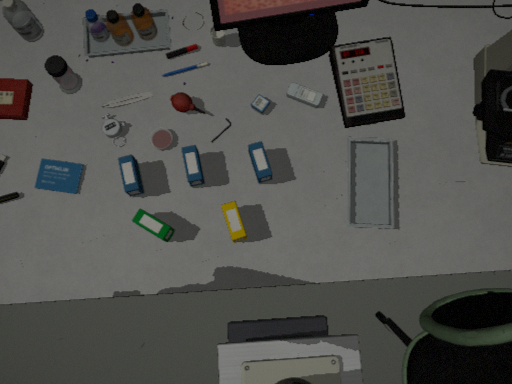

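The top view shows three blue boxes at (131,175), (193,166) and (260,161), with the grey tray at (372,183). There is a green box at (154,224) and a yellow one at (234,221). Next I measure their poses.

```bash
cat > h.py <<'E'
import cv2,numpy as np
def cloud(d):
    z=d["z_map"];v,u=np.mgrid[:z.shape[0],:z.shape[1]]
    c=np.stack([(u-d["cx"])/d["fx"]*z,-(v-d["cy"])/d["fy"]*z,-z],-1)
    V=np.linalg.inv(d["view"]);P=c@V[:3,:3].T+V[:3,3];P[z<=0]=np.nan;return P
def rect(p):
    (c,s,a)=cv2.minAreaRect((p[:,:2]*1000).astype(np.float32))
    if s[0]<s[1]: s=s[::-1];a+=90
    return np.round(c,1),np.round(s,1),round((a+90)%180-90,1)
E
python3 - <<'E'
from h import *
for n in("top","scene"):
    d=dict(np.load(n+"0.npz"));P=cloud(d)
    m=(P[...,2]>.058)&(P[...,2]<.082)&(P[...,0]>.3)&(P[...,0]<.75)
    m=cv2.morphologyEx(m.astype(np.uint8),cv2.MORPH_OPEN,np.ones((3,3)))
    k,l,st,ce=cv2.connectedComponentsWithStats(m)
    for i in range(1,k):
        if st[i,4]>150:
            p=P[l==i];print(n,ce[i].round(),d["img"][l==i].mean(0).round(),st[i,4],*rect(p),np.median(p[:,2]).round(4))
    # tray
    if n=="top":
        sub=P[130:240,340:405];mm=(sub[...,2]>.015)&(sub[...,2]<.03)
        print("tray",rect(sub[mm]),np.median(sub[mm][:,2]))
        print("desk",np.nanmedian(P[200:260,60:120,2]))
        # obstacles tall along path
        for y in np.arange(.5,-.5,-.1):
            s=(P[...,1]<y)&(P[...,1]>y-.1)&(P[...,0]>.3)&(P[...,0]<.75)
            print(round(y,1),np.nanmax(P[s][:,2]).round(3))
E
```

```text
top [259. 160.] [69. 84. 92.] 547 [554.   36.7] [84.  34.5] 13.7 0.0696
top [191. 163.] [72. 86. 93.] 540 [556.  192.8] [85.1 34.2] 8.4 0.0698
top [128. 174.] [71. 84. 91.] 560 [542.8 337.3] [85.4 34.6] 10.5 0.0695
top [233. 220.] [129. 117.  55.] 573 [418.5 105.1] [84.2 34. ] 13.8 0.0696
top [151. 224.] [60. 98. 67.] 570 [423.  288.8] [84.9 34.1] 56.1 0.0698
tray (array([ 496.4, -220.5]), array([220.1, 109.3]), -6.4) 0.021249098414829026
desk -0.0002687672360581761
0.5 0.024
0.4 0.075
0.3 0.076
0.2 0.077
0.1 0.076
0.0 0.028
-0.1 0.048
-0.2 0.049
-0.3 0.042
-0.4 0.189
scene [410.  99.] [166. 166. 160.] 162 [ 603.8 -742.9] [77. 58.] 84.2 0.0653
scene [348. 108.] [86. 84. 77.] 205 [ 680.2 -494. ] [140.7  44.8] -9.1 0.071
scene [375. 109.] [47. 41. 37.] 262 [ 625.4 -568.5] [127.   60.3] -35.4 0.0661
scene [242. 178.] [ 90. 110. 124.] 393 [554.8  37.4] [86.2 35.8] 13.2 0.0695
scene [183. 202.] [ 93. 112. 125.] 474 [555.8 192.9] [84.8 35.4] 8.4 0.0695
scene [256. 217.] [176. 157.  62.] 564 [417.6 104.9] [83.7 35. ] 14.5 0.0696
scene [122. 233.] [ 95. 114. 126.] 619 [542.5 337.6] [86.  34.3] 10.5 0.0693
scene [174. 254.] [ 77. 131.  88.] 796 [423.1 287.9] [84.2 36.2] 55.2 0.0695
```

```bash
cat > go.py <<'E'
import sys,numpy as np
from rig import robot
from scipy.spatial.transform import Rotation as R
# usage: go.py x y z yaw_of_jaw_axis_minus_90 (deg, mod 180)
x,y,z,a=map(float,sys.argv[1:5])
s=robot.get_state();p=s["eef_pos"];r=R.from_rotvec(s["ee_rot"])
yx=np.degrees(np.arctan2(*r.as_matrix()[1::-1,0]))
da=(a-yx+90)%180-90
T=R.from_euler("z",yx+da,degrees=True)*R.from_euler("x",180,degrees=True)
rv=(r.inv()*T).as_rotvec()/.08
d=np.array([x,y,z])-p
print("t",round(s["t"],2),"p",p.round(4),"yaw",yx.round(1),"tilt",np.degrees(np.arccos(-r.as_matrix()[2,2])).round(2),"gap",round(s["finger_gap"],4),"F",s["force"].round(2),"j",s["joint_positions"].round(2))
print("lin units now-frame",(r.inv().apply(d)/.025).round(2),"target-frame",(T.inv().apply(d)/.025).round(2),"turn units",rv.round(2))
E
python3 go.py .543 .3375 .2 10.5
```

```text
t 0.1 p [0.2338 0.5791 0.2446] yaw 158.0 tilt 0.08 gap 0.0854 F [-0.04 -0.48  0.39] j [ 1.17  0.42  1.63  0.    1.09 -0.02]
lin units now-frame [-15.09  -4.33   1.79] target-frame [-10.4  -11.76   1.78] turn units [-0.02 -0.01 -7.09]
```

Emit:
send_rows([
  {"linear": [0, 0, 0], "dr": [0, 0, -0.79], "claw": 1},
  {"linear": [0, 0, 0], "dr": [0, 0, -0.79], "claw": 1},
  {"linear": [0, 0, 0], "dr": [0, 0, -0.79], "claw": 1},
  {"linear": [0, 0, 0], "dr": [0, 0, -0.79], "claw": 1},
  {"linear": [0, 0, 0], "dr": [0, 0, -0.79], "claw": 1},
  {"linear": [0, 0, 0], "dr": [0, 0, -0.79], "claw": 1},
  {"linear": [0, 0, 0], "dr": [0, 0, -0.79], "claw": 1},
  {"linear": [0, 0, 0], "dr": [0, 0, -0.79], "claw": 1},
  {"linear": [0, 0, 0], "dr": [0, 0, -0.77], "claw": 1},
  {"linear": [0, 0, 0], "dr": [0, 0, 0], "claw": 1},
], force=40)

```text
t: 0.93
eef_pos: [0.2339, 0.5792, 0.2449]
ee_rot: [0.291, -3.128, 0.001]
force: [0.2, -0.6, 0.6]
finger_gap: 0.0853
```

```bash
python3 go.py .543 .3375 .2 10.5
```

```text
t 0.93 p [0.2339 0.5792 0.2449] yaw -169.4 tilt 0.05 gap 0.0853 F [ 0.21 -0.63  0.57] j [ 1.17  0.42  1.63  0.    1.09 -0.59]
lin units now-frame [-10.37 -11.78   1.8 ] target-frame [-10.4  -11.76   1.79] turn units [-0.01 -0.01  0.03]
```

Emit:
send_rows([
  {"linear": [-0.5, -0.5, 0.1], "dr": [0, 0, 0], "claw": 1},
  {"linear": [-0.9, -1, 0.1], "dr": [0, 0, 0], "claw": 1},
  {"linear": [-0.9, -1, 0.1], "dr": [0, 0, 0], "claw": 1},
  {"linear": [-0.9, -1, 0.1], "dr": [0, 0, 0], "claw": 1},
  {"linear": [-0.9, -1, 0.1], "dr": [0, 0, 0], "claw": 1},
  {"linear": [-0.9, -1, 0.1], "dr": [0, 0, 0], "claw": 1},
  {"linear": [-0.9, -1, 0.1], "dr": [0, 0, 0], "claw": 1},
  {"linear": [-0.9, -1, 0.1], "dr": [0, 0, 0], "claw": 1},
  {"linear": [-0.9, -1, 0.1], "dr": [0, 0, 0], "claw": 1},
  {"linear": [-0.9, -1, 0.1], "dr": [0, 0, 0], "claw": 1},
])

```text
t: 1.77
eef_pos: [0.4897, 0.3839, 0.22]
ee_rot: [0.284, -3.128, 0.0]
force: [-0.0, 0.4, -0.1]
finger_gap: 0.0854
```

```bash
python3 go.py .543 .3375 .12 10.5
```

```text
t 1.77 p [0.4897 0.3839 0.22  ] yaw -169.6 tilt 0.02 gap 0.0854 F [-0.04  0.43 -0.09] j [ 0.65  0.45  1.66  0.    1.04 -1.11]
lin units now-frame [-1.76 -2.21  4.  ] target-frame [-1.76 -2.21  4.  ] turn units [-0.   -0.   -0.03]
```

Emit:
send_rows([
  {"linear": [-0.7, -0.8, 0.4], "dr": [0, 0, 0], "claw": 1},
  {"linear": [-0.6, -0.8, 0.6], "dr": [0, 0, 0], "claw": 1},
  {"linear": [-0.4, -0.6, 0.8], "dr": [0, 0, 0], "claw": 1},
  {"linear": [0, 0, 0.8], "dr": [0, 0, 0], "claw": 1},
  {"linear": [0, 0, 0.8], "dr": [0, 0, 0], "claw": 1},
  {"linear": [0, 0, 0.6], "dr": [0, 0, 0], "claw": 1},
  {"linear": [0, 0, 0], "dr": [0, 0, 0], "claw": 1},
  {"linear": [0, 0, 0], "dr": [0, 0, 0], "claw": 1},
  {"linear": [0, 0, 0], "dr": [0, 0, 0], "claw": 1},
  {"linear": [0, 0, 0], "dr": [0, 0, 0], "claw": 1},
])

```text
t: 2.6
eef_pos: [0.5412, 0.3395, 0.1217]
ee_rot: [-0.287, 3.127, 0.001]
force: [-0.5, 0.1, -0.3]
finger_gap: 0.0855
```

```bash
python3 go.py .543 .3375 .04 10.5;python3 - <<'E'
from rig import robot
import cv2
cv2.imwrite("pics/w1.png",robot.get_image("wrist")["img"][:,:,::-1])
E
```

```text
t 2.6 p [0.5412 0.3395 0.1217] yaw -169.5 tilt 0.12 gap 0.0855 F [-0.48  0.12 -0.32] j [ 0.54  0.59  1.67  0.    0.87 -1.21]
lin units now-frame [-0.05 -0.09  3.27] target-frame [-0.06 -0.09  3.27] turn units [ 0.01  0.03 -0.  ]
```

View pics/w1.png

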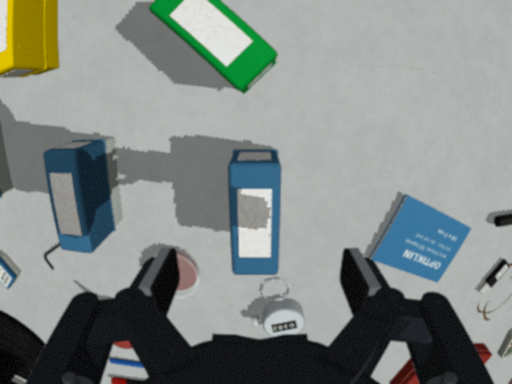

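The wrist view shows the box at (255,212), centred between the fingers and square to them. I'll go down and grip.

Emit:
send_rows([
  {"linear": [0, -0.1, 0.4], "dr": [0, 0, 0], "claw": 1},
  {"linear": [-0.05, 0, 0.6], "dr": [0, 0, 0], "claw": 1},
  {"linear": [0, 0, 0.6], "dr": [0, 0, 0], "claw": 1},
  {"linear": [0, 0, 0.6], "dr": [0, 0, 0], "claw": 1},
  {"linear": [0, 0, 0.6], "dr": [0, 0, 0], "claw": 1},
  {"linear": [0, 0, 0.4], "dr": [0, 0, 0], "claw": 1},
  {"linear": [0, 0, 0.05], "dr": [0, 0, 0], "claw": 1},
  {"linear": [0, 0, 0], "dr": [0, 0, 0], "claw": 0.7},
  {"linear": [0, 0, 0], "dr": [0, 0, 0], "claw": 0.5},
  {"linear": [0, 0, 0], "dr": [0, 0, 0], "claw": 0.3},
], force=40)

```text
t: 3.48
eef_pos: [0.5428, 0.337, 0.0398]
ee_rot: [-0.288, 3.127, 0.001]
force: [0.2, 0.1, 0.6]
finger_gap: 0.0518
```

Emit:
send_rows([
  {"linear": [0, 0, 0], "dr": [0, 0, 0], "claw": 0.25},
  {"linear": [0, 0, 0], "dr": [0, 0, 0], "claw": 0.2},
  {"linear": [0, 0, 0], "dr": [0, 0, 0], "claw": 0.2},
  {"linear": [0, 0, 0], "dr": [0, 0, 0], "claw": 0.2},
  {"linear": [0, 0, 0], "dr": [0, 0, 0], "claw": 0.2},
  {"linear": [0, 0, 0], "dr": [0, 0, 0], "claw": 0.2},
  {"linear": [0, 0, 0], "dr": [0, 0, 0], "claw": 0.2},
  {"linear": [0, 0, 0], "dr": [0, 0, 0], "claw": 0.2},
  {"linear": [0, 0, 0], "dr": [0, 0, 0], "claw": 0.2},
  {"linear": [0, 0, 0], "dr": [0, 0, 0], "claw": 0.2},
])

```text
t: 4.32
eef_pos: [0.5428, 0.337, 0.04]
ee_rot: [-0.288, 3.127, 0.001]
force: [-0.5, -0.8, 6.5]
finger_gap: 0.0336
```

```bash
python3 go.py .543 .3375 .08 10.5
```

```text
t 4.32 p [0.5428 0.337  0.04  ] yaw -169.5 tilt 0.09 gap 0.0336 F [-0.47 -0.82  6.54] j [ 0.54  0.71  1.69 -0.    0.74 -1.22]
lin units now-frame [-0.01  0.02 -1.6 ] target-frame [-0.01  0.02 -1.6 ] turn units [0.01 0.02 0.  ]
```

Emit:
send_rows([
  {"linear": [0, 0, -0.2], "dr": [0, 0, 0], "claw": 0.2},
  {"linear": [0, 0, -0.3], "dr": [0, 0, 0], "claw": 0.2},
  {"linear": [0, 0, -0.4], "dr": [0, 0, 0], "claw": 0.2},
  {"linear": [0, 0, -0.3], "dr": [0, 0, 0], "claw": 0.2},
  {"linear": [0, 0, 0], "dr": [0, 0, 0], "claw": 0.2},
  {"linear": [0, 0, 0], "dr": [0, 0, 0], "claw": 0.2},
  {"linear": [0, 0, 0], "dr": [0, 0, 0], "claw": 0.2},
  {"linear": [0, 0, 0], "dr": [0, 0, 0], "claw": 0.2},
  {"linear": [0, 0, 0], "dr": [0, 0, 0], "claw": 0.2},
  {"linear": [0, 0, 0], "dr": [0, 0, 0], "claw": 0.2},
])

```text
t: 5.15
eef_pos: [0.542, 0.3365, 0.0687]
ee_rot: [0.288, -3.128, 0.0]
force: [-0.3, -0.0, -4.1]
finger_gap: 0.0334
```

```bash
python3 go.py .543 .3375 .0405 10.5; python3 - <<'E'
from rig import robot
import cv2
for i in range(4):
    d=robot.get_image("scene");s=robot.get_state();print(s["force"].round(2),s["ft_torque"].round(3),s["effort"].round(2))
cv2.imwrite("pics/s1.png",d["img"][:,:,::-1])
E
```

```text
t 5.15 p [0.542  0.3365 0.0687] yaw -169.5 tilt 0.04 gap 0.0334 F [-0.25 -0.02 -4.09] j [ 0.54  0.67  1.69  0.    0.79 -1.22]
lin units now-frame [-0.05  0.03  1.13] target-frame [-0.05  0.03  1.13] turn units [-0.   -0.01  0.  ]
[-1.19  0.62 -4.19] [ 0.031 -0.029 -0.002] [ 0.000e+00 -6.482e+01 -2.174e+01 -0.000e+00  1.000e-02 -0.000e+00]
[ 0.31  0.15 -4.59] [ 0.02  -0.013 -0.023] [ 0.000e+00 -6.479e+01 -2.174e+01 -0.000e+00  1.000e-02  0.000e+00]
[ 0.27 -0.01 -4.03] [ 0.003  0.036 -0.004] [ 0.000e+00 -6.476e+01 -2.174e+01 -0.000e+00  1.000e-02  0.000e+00]
[-0.14  0.41 -4.18] [-0.003 -0.006  0.018] [  0.   -64.75 -21.75  -0.     0.     0.  ]
```

View pics/s1.png

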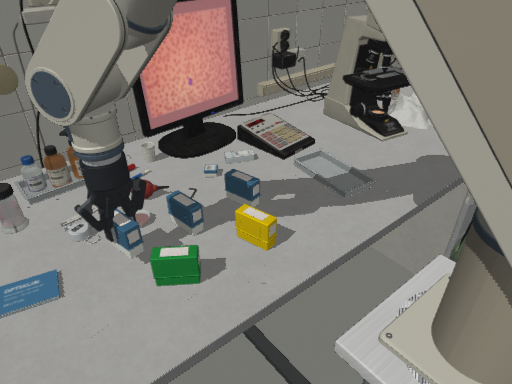

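Force after the lift is -4.2 N, so the box is about 0.43 kg. That makes it the full one, since an empty box would read under 0.8 N. The scene picture shows it held upright at (128,235). I'll carry it high over to the tray.

Emit:
send_rows([
  {"linear": [0, 0, -0.4], "dr": [0, 0, 0], "claw": 0.2},
  {"linear": [0, 0, -0.7], "dr": [0, 0, 0], "claw": 0.2},
  {"linear": [0, 0, -0.8], "dr": [0, 0, 0], "claw": 0.2},
  {"linear": [0, 0, -0.8], "dr": [0, 0, 0], "claw": 0.2},
  {"linear": [0, 0, -0.8], "dr": [0, 0, 0], "claw": 0.2},
  {"linear": [0, 0, -0.8], "dr": [0, 0, 0], "claw": 0.2},
  {"linear": [0, 0, -0.5], "dr": [0, 0, 0], "claw": 0.2},
  {"linear": [0, 0, -0.2], "dr": [0, 0, 0], "claw": 0.2},
  {"linear": [0, 0, 0], "dr": [0, 0, 0], "claw": 0.2},
  {"linear": [0, 0, 0], "dr": [0, 0, 0], "claw": 0.2},
], force=50)

```text
t: 6.18
eef_pos: [0.5419, 0.3364, 0.1936]
ee_rot: [0.288, -3.128, 0.0]
force: [0.1, -0.1, -4.9]
finger_gap: 0.0337
```

```bash
python3 go.py .496 -.2205 .195 -6.4
```

```text
t 6.18 p [0.5419 0.3364 0.1936] yaw -169.5 tilt 0.04 gap 0.0337 F [ 0.14 -0.08 -4.91] j [ 0.54  0.5   1.64 -0.    1.   -1.22]
lin units now-frame [  5.87 -21.57  -0.05] target-frame [ -0.66 -22.34  -0.05] turn units [-0.   -0.01  3.69]
```

Emit:
send_rows([
  {"linear": [0.1, -0.3, 0], "dr": [0, 0, 0], "claw": 0.2},
  {"linear": [0.15, -0.6, 0], "dr": [0, 0, 0], "claw": 0.2},
  {"linear": [0.2, -0.8, 0], "dr": [0, 0, 0], "claw": 0.2},
  {"linear": [0.2, -0.8, 0], "dr": [0, 0, 0], "claw": 0.2},
  {"linear": [0.2, -0.8, 0], "dr": [0, 0, 0], "claw": 0.2},
  {"linear": [0.2, -0.8, 0], "dr": [0, 0, 0], "claw": 0.2},
  {"linear": [0.2, -0.8, 0], "dr": [0, 0, 0], "claw": 0.2},
  {"linear": [0.2, -0.8, 0], "dr": [0, 0, 0], "claw": 0.2},
  {"linear": [0.2, -0.8, 0], "dr": [0, 0, 0], "claw": 0.2},
  {"linear": [0.2, -0.8, 0], "dr": [0, 0, 0], "claw": 0.2},
])

```text
t: 7.02
eef_pos: [0.5288, 0.1464, 0.1931]
ee_rot: [0.287, -3.126, 0.001]
force: [-0.1, -0.9, -4.7]
finger_gap: 0.0338
```

Emit:
send_rows([
  {"linear": [0.2, -0.8, 0], "dr": [0, 0, 0], "claw": 0.2},
  {"linear": [0.2, -0.8, 0], "dr": [0, 0, 0], "claw": 0.2},
  {"linear": [0.2, -0.8, 0], "dr": [0, 0, 0], "claw": 0.2},
  {"linear": [0.2, -0.8, 0], "dr": [0, 0, 0], "claw": 0.2},
  {"linear": [0.2, -0.8, 0], "dr": [0, 0, 0], "claw": 0.2},
  {"linear": [0.2, -0.8, 0], "dr": [0, 0, 0], "claw": 0.2},
  {"linear": [0.2, -0.8, 0], "dr": [0, 0, 0], "claw": 0.2},
  {"linear": [0.2, -0.8, 0], "dr": [0, 0, 0], "claw": 0.2},
  {"linear": [0.2, -0.8, 0], "dr": [0, 0, 0.2], "claw": 0.2},
  {"linear": [0.2, -0.8, 0], "dr": [0, 0, 0.4], "claw": 0.2},
])

```text
t: 7.85
eef_pos: [0.5154, -0.0588, 0.1933]
ee_rot: [0.211, -3.133, -0.0]
force: [0.0, 0.6, -3.0]
finger_gap: 0.0333
```

```bash
python3 go.py .496 -.2205 .195 -6.4
```

```text
t 7.85 p [ 0.5154 -0.0588  0.1933] yaw -172.3 tilt 0.11 gap 0.0333 F [ 0.    0.57 -2.98] j [-0.14  0.34  1.9  -0.    0.9  -1.84]
lin units now-frame [ 1.63 -6.31 -0.07] target-frame [ 0.05 -6.51 -0.07] turn units [-0.   -0.02  3.08]
```

Emit:
send_rows([
  {"linear": [0.2, -0.8, 0], "dr": [0, 0, 0.5], "claw": 0.2},
  {"linear": [0.15, -0.8, 0], "dr": [0, 0, 0.5], "claw": 0.2},
  {"linear": [0.1, -0.8, 0], "dr": [0, 0, 0.5], "claw": 0.2},
  {"linear": [0.1, -0.8, 0], "dr": [0, 0, 0.5], "claw": 0.2},
  {"linear": [0.1, -0.8, 0], "dr": [0, 0, 0.5], "claw": 0.2},
  {"linear": [0, -0.8, 0], "dr": [0, 0, 0.3], "claw": 0.2},
  {"linear": [0, -0.6, 0], "dr": [0, 0, 0.1], "claw": 0.2},
  {"linear": [0, -0.3, 0], "dr": [0, 0, 0], "claw": 0.2},
  {"linear": [0, 0, 0], "dr": [0, 0, 0], "claw": 0.2},
  {"linear": [0, 0, 0], "dr": [0, 0, 0], "claw": 0.2},
])

```text
t: 8.68
eef_pos: [0.5021, -0.2002, 0.1935]
ee_rot: [-0.153, -3.137, -0.001]
force: [1.2, 0.3, -4.1]
finger_gap: 0.0334
```

```bash
python3 go.py .496 -.2205 .12 -6.4
```

```text
t 8.68 p [ 0.5021 -0.2002  0.1935] yaw 174.4 tilt 0.09 gap 0.0334 F [ 1.16  0.31 -4.12] j [-0.4   0.37  1.86  0.    0.92 -1.87]
lin units now-frame [ 0.16 -0.83  2.94] target-frame [ 0.15 -0.83  2.94] turn units [ 0.01 -0.02  0.18]
```

Emit:
send_rows([
  {"linear": [0.1, -0.4, 0], "dr": [0, 0, 0.1], "claw": 0.2},
  {"linear": [0.05, -0.4, 0.2], "dr": [0, 0, 0.1], "claw": 0.2},
  {"linear": [0, 0, 0.5], "dr": [0, 0, 0], "claw": 0.2},
  {"linear": [0, 0, 0.8], "dr": [0, 0, 0], "claw": 0.2},
  {"linear": [0, 0, 0.8], "dr": [0, 0, 0], "claw": 0.2},
  {"linear": [0, 0, 0.8], "dr": [0, 0, 0], "claw": 0.2},
  {"linear": [0, 0, 0.8], "dr": [0, 0, 0], "claw": 0.2},
  {"linear": [0, 0, 0.7], "dr": [0, 0, 0], "claw": 0.2},
  {"linear": [0, 0, 0.4], "dr": [0, 0, 0], "claw": 0.2},
  {"linear": [0, 0, 0], "dr": [0, 0, 0], "claw": 0.2},
])

```text
t: 9.52
eef_pos: [0.4958, -0.2191, 0.0668]
ee_rot: [-0.176, -3.133, -0.002]
force: [-0.5, 1.1, -4.5]
finger_gap: 0.0335
```

```bash
python3 go.py .496 -.2205 .042 -6.4; python3 - <<'E'
from rig import robot
import cv2
import numpy as np
a=robot.get_image("top")["img"][100:260,300:450,::-1];b=robot.get_image("wrist")["img"][:,:,::-1]
a=cv2.resize(a,None,fx=2,fy=2)
c=np.zeros((384,800,3),np.uint8);c[:320,:288]=a[:,6:294];c[:,288:]=b
cv2.imwrite("pics/w2.png",c)
E
```

```text
t 9.52 p [ 0.4958 -0.2191  0.0668] yaw 173.6 tilt 0.24 gap 0.0335 F [-0.45  1.11 -4.45] j [-0.44  0.58  1.9  -0.    0.66 -1.9 ]
lin units now-frame [-0.02 -0.05  0.99] target-frame [-0.02 -0.05  0.99] turn units [ 0.02 -0.05 -0.01]
```

View pics/w2.png

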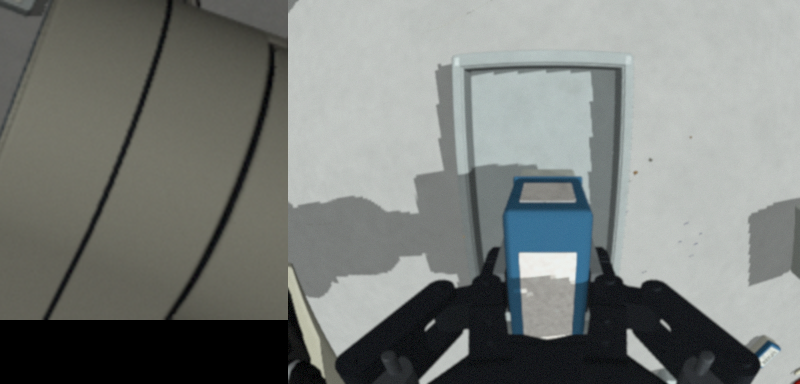

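The wrist view shows the box held square and centred across the tray. Lowering it slowly.

Emit:
send_rows([
  {"linear": [0, 0, 0.2], "dr": [0, 0, 0], "claw": 0.2},
  {"linear": [0, 0, 0.2], "dr": [0, 0, 0], "claw": 0.2},
  {"linear": [0, 0, 0.15], "dr": [0, 0, 0], "claw": 0.2},
  {"linear": [0, 0, 0.1], "dr": [0, 0, 0], "claw": 0.2},
  {"linear": [0, 0, 0.1], "dr": [0, 0, 0], "claw": 0.2},
  {"linear": [0, 0, 0.05], "dr": [0, 0, 0], "claw": 0.2},
  {"linear": [0, 0, 0.04], "dr": [0, 0, 0], "claw": 0.2},
  {"linear": [0, 0, 0.03], "dr": [0, 0, 0], "claw": 0.2},
  {"linear": [0, 0, 0], "dr": [0, 0, 0], "claw": 0.2},
  {"linear": [0, 0, 0], "dr": [0, 0, 0], "claw": 0.2},
])

```text
t: 10.45
eef_pos: [0.4973, -0.2197, 0.0474]
ee_rot: [0.177, 3.137, -0.0]
force: [0.5, -0.3, -3.7]
finger_gap: 0.0334
```

Emit:
send_rows([
  {"linear": [0, 0, 0.04], "dr": [0, 0, 0], "claw": 0.2},
  {"linear": [0, 0, 0.04], "dr": [0, 0, 0], "claw": 0.2},
  {"linear": [0, 0, 0.04], "dr": [0, 0, 0], "claw": 0.2},
  {"linear": [0, 0, 0.03], "dr": [0, 0, 0], "claw": 0.2},
  {"linear": [0, 0, 0.03], "dr": [0, 0, 0], "claw": 0.2},
  {"linear": [0, 0, 0.02], "dr": [0, 0, 0], "claw": 0.2},
  {"linear": [0, 0, 0], "dr": [0, 0, 0], "claw": 0.2},
  {"linear": [0, 0, 0], "dr": [0, 0, 0], "claw": 0.2},
  {"linear": [0, 0, 0], "dr": [0, 0, 0], "claw": 0.2},
  {"linear": [0, 0, 0], "dr": [0, 0, 0], "claw": 0.2},
])

```text
t: 11.28
eef_pos: [0.4972, -0.2196, 0.0425]
ee_rot: [-0.177, -3.137, -0.0]
force: [-1.8, 0.8, 2.3]
finger_gap: 0.0333
```

Force has gone from -4 to +2.3 N, so the box is standing on the tray floor. Releasing.

Emit:
send_rows([
  {"linear": [0, 0, 0.01], "dr": [0, 0, 0], "claw": 0.3},
  {"linear": [0, 0, 0], "dr": [0, 0, 0], "claw": 0.4},
  {"linear": [0, 0, 0], "dr": [0, 0, 0], "claw": 0.42},
  {"linear": [0, 0, 0], "dr": [0, 0, 0], "claw": 0.45},
  {"linear": [0, 0, 0], "dr": [0, 0, 0], "claw": 0.5},
  {"linear": [0, 0, 0], "dr": [0, 0, 0], "claw": 0.55},
  {"linear": [0, 0, 0], "dr": [0, 0, 0], "claw": 0.6},
  {"linear": [0, 0, 0], "dr": [0, 0, 0], "claw": 0.65},
  {"linear": [0, 0, 0], "dr": [0, 0, 0], "claw": 0.7},
  {"linear": [0, 0, 0], "dr": [0, 0, 0], "claw": 0.7},
])

```text
t: 12.12
eef_pos: [0.4973, -0.2197, 0.042]
ee_rot: [-0.177, -3.137, -0.0]
force: [-0.5, -0.3, 0.2]
finger_gap: 0.0601
```

Emit:
send_rows([
  {"linear": [0, 0, -0.3], "dr": [0, 0, 0], "claw": 0.7},
  {"linear": [0, 0, -0.6], "dr": [0, 0, 0], "claw": 0.7},
  {"linear": [0, 0, -0.8], "dr": [0, 0, 0], "claw": 0.7},
  {"linear": [0, 0, -0.8], "dr": [0, 0, 0], "claw": 0.7},
  {"linear": [0, 0, -0.8], "dr": [0, 0, 0], "claw": 0.7},
  {"linear": [0, 0, -0.8], "dr": [0, 0, 0], "claw": 0.7},
  {"linear": [0, 0, -0.8], "dr": [0, 0, 0], "claw": 0.7},
  {"linear": [0, 0, -0.8], "dr": [0, 0, 0], "claw": 0.7},
  {"linear": [0, 0, -0.5], "dr": [0, 0, 0], "claw": 0.7},
  {"linear": [0, 0, 0], "dr": [0, 0, 0], "claw": 0.7},
])

```text
t: 12.95
eef_pos: [0.4988, -0.2204, 0.2004]
ee_rot: [0.176, 3.131, -0.003]
force: [0.1, -0.4, -0.0]
finger_gap: 0.0597
```

```bash
python3 go.py .4 .05 .2 -6.4; python3 - <<'E'
from rig import robot
from h import *
d=robot.get_image("scene");cv2.imwrite("pics/s2.png",d["img"][:,:,::-1]);P=cloud(d)
cv2.imwrite("pics/w3.png",robot.get_image("wrist")["img"][:,:,::-1])
m=(P[...,2]>.058)&(P[...,2]<.085)&(P[...,0]>.3)&(P[...,0]<.75)
m=cv2.morphologyEx(m.astype(np.uint8),cv2.MORPH_OPEN,np.ones((3,3)))
k,l,st,ce=cv2.connectedComponentsWithStats(m)
for i in range(1,k):
    if st[i,4]>100:
        p=P[l==i];print(ce[i].round(),st[i,4],*rect(p),np.median(p[:,2]).round(4))
E
```

```text
t 12.95 p [ 0.4988 -0.2204  0.2004] yaw 173.6 tilt 0.33 gap 0.0597 F [ 0.15 -0.39 -0.  ] j [-0.44  0.36  1.85  0.    0.93 -1.9 ]
lin units now-frame [ 5.14 10.3  -0.03] target-frame [ 5.13 10.31  0.02] turn units [-0.02  0.07 -0.01]
[349. 108.] 207 [ 681.3 -490.7] [141.   44.6] -7.0 0.0721
[375. 109.] 269 [ 627.2 -567.9] [132.2  61. ] -39.1 0.0664
[333. 154.] 332 [ 497.1 -215.8] [84.2 35.5] -4.2 0.072
[242. 178.] 393 [554.2  36.9] [84.7 36.1] 12.4 0.0696
[184. 202.] 478 [556.8 193.1] [85.7 35.7] 7.2 0.0695
[256. 217.] 580 [417.9 105. ] [84.5 35.1] 13.4 0.0696
[174. 254.] 794 [422.9 288.2] [84.4 35.4] 56.5 0.0694
```

View pics/s2.png

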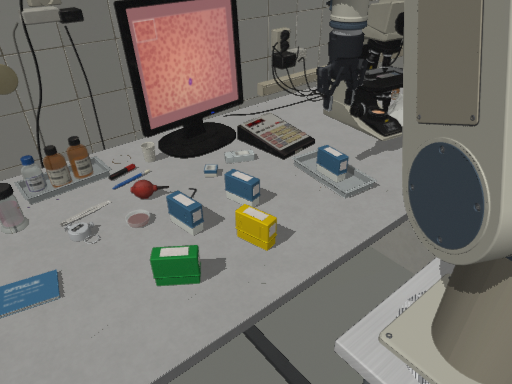

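View pics/w3.png

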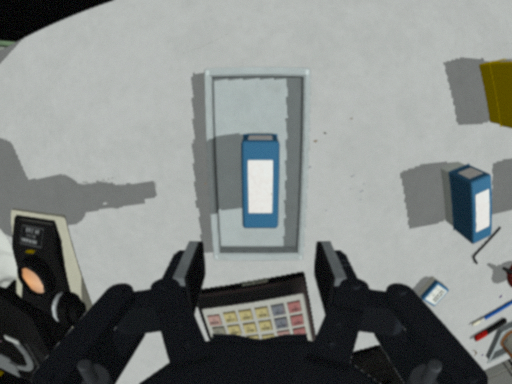

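The box stands upright and centred in the tray: scene (333,154), top at z = 0.072, which is the 2 mm floor plus 70 mm. The other two are unmoved, and the gripper is clear at 0.20 m.

```bash
python3 -c "
from rig import robot
print(robot.job_done())"
```

```text
the job is handed in; nothing more can be done
None
```

The full slide box is standing upright in the grey tray, and I handed the job in at about 13 s.

- **Finding the full box:** I lifted the leftmost blue box (seen from above, at about x 0.54, y 0.34 m). The wrist force was about -4.2 N, or roughly 0.43 kg. An empty box would read under 0.8 N, so I never lifted the other two.
- **Placing it:** I lowered it until the force turned to +2.3 N, which showed it was on the tray floor. Then I released it and backed off to 0.20 m.
- **Last check:** Its top is at 72 mm, as expected for a 70 mm box on a 2 mm floor. It is centred at about (0.497, -0.216) m, inside the rim. The other two blue boxes, and the green and yellow ones, are within about 1 mm of where they started.
- **Small disagreement:** The scene camera put the placed box about 4 mm in y and 2° from the arm's own reading. That is well inside the tray's clearance. No check failed.

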